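# Line up the tray-landscape stones by height

## Task

Set the four stones on the four display stands in order of height, one stone to a stand, falling from the tallest on the stand at the brass dish's end of the row to the lowest on the stand at the rubber blower's end. Stand each stone upright as it stands now, centred on its stand, with its long side along the stand's long side, and leave the brass dish and the blower where they are.

Things in the scene. Friction and masses are not known exactly. Their poses are not given: they have to be found in the camera images.
- stone_tall: The tallest stone: a tall grey split stone with a tan crown, 46 (x) x 69 (y) x 114 (z) mm, about 0.24 kg. Its broad sides are nearly upright from 10 to 80 mm above its underside; above that it narrows to a point. Mind the gripper's palm above its top. Its origin is the centre of its underside, z up (upright), y along its long side; grip it across x, from above.
- stone_rough: The second tallest: a craggy grey-green block-like stone, 59 (x) x 91 (y) x 85 (z) mm, about 0.22 kg. Its sides are nearly upright from 10 to 55 mm. Its origin is the centre of its underside, z up (upright), y along its long side; grip it across x, from above.
- stone_spur: The third: a low, long grey spur of stone, 30 (x) x 82 (y) x 36 (z) mm, about 0.07 kg. Its sides are steepest in the lower 20 mm. Its origin is the centre of its underside, z up (upright), y along its long side; grip it across x, from above.
- rock_brown: The lowest: a small brown rock, 30 (x) x 60 (y) x 24 (z) mm, about 0.035 kg. Widest (26 mm) about 5 mm above its underside and narrowing above that, so grip it low, fingertips close to the surface. Its origin is the centre of its underside, z up (upright), y along its long side; grip it across x, from above.
- stand_a: Low display stand, fixed to the table: dark wooden slab 74 mm (x) by 102 mm (y, long side) with a cork pad 62 x 90 mm on top; the pad's top is 14 mm above the origin, which is the centre of the stand's underside, on the table. z up, y along the row to the left as the robot sees it. This one is the leftmost of the row (greatest y). The four stands are alike, about 112 mm from centre to centre, in a nearly straight row that runs roughly across the robot's view.
- stand_b: Low display stand, fixed to the table: dark wooden slab 74 mm (x) by 102 mm (y, long side) with a cork pad 62 x 90 mm on top; the pad's top is 14 mm above the origin, which is the centre of the stand's underside, on the table. z up, y along the row to the left as the robot sees it. This one is the second from the left. The four stands are alike, about 112 mm from centre to centre, in a nearly straight row that runs roughly across the robot's view.
- stand_c: Low display stand, fixed to the table: dark wooden slab 74 mm (x) by 102 mm (y, long side) with a cork pad 62 x 90 mm on top; the pad's top is 14 mm above the origin, which is the centre of the stand's underside, on the table. z up, y along the row to the left as the robot sees it. This one is the third from the left. The four stands are alike, about 112 mm from centre to centre, in a nearly straight row that runs roughly across the robot's view.
- stand_d: Low display stand, fixed to the table: dark wooden slab 74 mm (x) by 102 mm (y, long side) with a cork pad 62 x 90 mm on top; the pad's top is 14 mm above the origin, which is the centre of the stand's underside, on the table. z up, y along the row to the left as the robot sees it. This one is the rightmost of the row (least y). The four stands are alike, about 112 mm from centre to centre, in a nearly straight row that runs roughly across the robot's view.
- brass_dish: Shallow round brass dish, 60 mm across, 13 mm high, loose on the table just beyond one end of the row of stands (left or right, it changes). It marks the end where the tallest stone goes. Origin: centre of its underside. Not to be moved.
- blower: Dark red rubber blower bulb with a thin brass nozzle, lying flat, 110 (x, the nozzle at +x) x 49 (y) x 44 (z) mm, loose on the table just beyond the other end of the row, where the lowest stone goes. Origin: centre of its underside. Not to be moved.
Things that resemble listed ones, but are neither listed nor needed, are in the scene too. Leave any pink look-alike of the rock_brown alone. What is shaped like the stone_rough but blue is not meant.

How it is judged:
At the end, for the whole second after the job is handed in: Counted from the dish's end: tall, rough, spur, brown, one per stand; each within 15 mm of its stand's centre (horizontally), resting on it (origin 8 to 20 mm above the stand's), tilted under 0.2 rad, long side within 0.3 rad of the stand's, at rest. Dish and blower moved under 20 mm (((y of brass_dish in the frame of stand_a above 0 m and horizontal distance between stone_tall and stand_a below 0.015 m and z of stone_tall in the frame of stand_a between 0.008 and 0.02 m and angle between each of stone_tall, stone_rough, stone_spur, rock_brown's own z axis and vertical below 0.2 rad and angle between the y axis of stone_tall and the y axis of stand_a, either way round below 0.3 rad and horizontal distance between stone_rough and stand_b below 0.015 m and z of stone_rough in the frame of stand_b between 0.008 and 0.02 m and angle between the y axis of stone_rough and the y axis of stand_b, either way round below 0.3 rad and horizontal distance between stone_spur and stand_c below 0.015 m and z of stone_spur in the frame of stand_c between 0.008 and 0.02 m and angle between the y axis of stone_spur and the y axis of stand_c, either way round below 0.3 rad and horizontal distance between rock_brown and stand_d below 0.015 m and z of rock_brown in the frame of stand_d between 0.008 and 0.02 m and angle between the y axis of rock_brown and the y axis of stand_d, either way round below 0.3 rad) or (y of brass_dish in the frame of stand_a below 0 m and horizontal distance between stone_tall and stand_d below 0.015 m and z of stone_tall in the frame of stand_d between 0.008 and 0.02 m and angle between each of stone_tall, stone_rough, stone_spur, rock_brown's own z axis and vertical below 0.2 rad and angle between the y axis of stone_tall and the y axis of stand_d, either way round below 0.3 rad and horizontal distance between stone_rough and stand_c below 0.015 m and z of stone_rough in the frame of stand_c between 0.008 and 0.02 m and angle between the y axis of stone_rough and the y axis of stand_c, either way round below 0.3 rad and horizontal distance between stone_spur and stand_b below 0.015 m and z of stone_spur in the frame of stand_b between 0.008 and 0.02 m and angle between the y axis of stone_spur and the y axis of stand_b, either way round below 0.3 rad and horizontal distance between rock_brown and stand_a below 0.015 m and z of rock_brown in the frame of stand_a between 0.008 and 0.02 m and angle between the y axis of rock_brown and the y axis of stand_a, either way round below 0.3 rad)) and linear speed of each of stone_tall, stone_rough, stone_spur, rock_brown below 0.02 m/s and distance of each of brass_dish, blower from where it was at the start of the episode below 0.02 m); the robot touches nothing.
It fails at once if the brass dish is pushed aside or knocked over (distance of brass_dish from where it was at the start of the episode above 0.02 m or angle between brass_dish's own z axis and vertical above 0.4 rad).
It fails at once if the blower is pushed aside or knocked over (distance of blower from where it was at the start of the episode above 0.02 m or angle between blower's own z axis and vertical above 0.4 rad).
It also fails if it takes over 106 s, if anything falls off the work surface, if the arm or the gripper's body presses on something with over 40 N, if the wrist force passes 120 N, or if a joint passes its speed limit or range.

## Robot

A 6-joint arm with a two-finger parallel gripper is mounted at the origin on a cart in front of the work surface, level with it; the furniture and walls round the work are solid. World frame = base frame: x ahead of the robot, y to its left, z up, the work surface at z = 0. Lengths are in m, angles in rad, forces in N, time in s.
With the tool pointing down it reaches from about 0.35 to 0.875 m from the base axis. Payload 15.5 kg.
Tool frame: the origin (TCP) lies at the very end of the fingers, on their centre line; the grasp point (between the pads) lies 19 mm behind it; z points along the fingers, y is the direction in which the jaws open and shut (so a half turn about z gives the same grasp; the last joint's range is limited). The gripper opens to 85 mm and grips with 20 to 120 N. Pads are 22 mm wide; open, the fingers measure 114 mm over their backs; the gripper's body (76 mm by 85 mm) begins 54 mm behind the grasp point. The pads swing forward as they close: fully open they stand 13 mm farther back than shut.
Start: joints at [1.014, 0.494, 1.345, -0, 1.302, -0.096], TCP at [0.278, 0.56, 0.231] pointing down, gripper open.
Joint ranges: [-2.91, 2.91], [-0.82, 2.16], [0.22, 2.67], [-1.22, 4.37], [0.12, 2.79], [-3.08, 3.08]. Speed limits (rad/s): [1.89, 1.89, 2.57, 3.01, 3.01, 3.01].

## Interface

Orientations are given as a unit quaternion [x, y, z, w].
In Python, from workcell import arm gives the robot as it stands.
- The arm moves only by the tool drive_tool, never from a script. Its argument "targets" is a list of rows, each a list of 7 numbers: the shift along the world's x, y, z in cm, then the turn, a rotation vector about the world's x, y, z in rad, then the opening, from 0 (shut) to 1 (fully open). A call has 1 to 12 rows; each row shifts and turns the commanded pose from where the row before left it; what a row does not reach is not made up. A row lasts 1/10 s, in which the tool goes at most 50 mm and 8.59 degrees, less where a joint would pass 70% of its speed; a pose out of reach is approached as far as the arm can. A call with a gripper value outside its range is refused whole. The fingers move at their own pace and stop on an object; "squeeze" is the grip in N (left out, the last holds). Time passes only in rows, so rows that do not move let the fingers close. It gives the time, the measured TCP pose, the force and the opening at its end, in the units of the state.
- arm.state(): the state, without advancing time (a new reading comes with each control period).
- arm.capture(name): name is "scene" or "top" or "wrist"; returns the picture (480x640x3 uint8, red, green, blue); there is no depth.
- arm.camera_model(name): a dict with "vfov" (degrees; the focal length in pixels is half the picture's height over the tangent of half this angle, whatever the lens; pixels are square), "cx", "cy" (the principal point, pixels), "world_from_camera" (4x4, takes a point from camera to world coordinates); the wrist camera has in their place "hand_eye" (4x4, takes a point from camera to tool coordinates, whose origin is the TCP and whose axes are the flange's). Camera axes: x right, y down, z forward; pixel columns grow to the right and rows downward; lengths in m; the calibration is good to about 2 mm. A picture is of the moment at which its call begins: read the wrist's pose just before it. camera_model takes no time and is no camera call.
- arm.job_done(): hands the job in, once; it reports no verdict.
The state is a dict: "clock": time; "joints": joint angles; "joint_vel": joint speeds; "joint_efforts": joint torques, N m; "position": TCP position; "ee_rot": TCP orientation; "ft_force": force on the tool from outside, world axes, zero at the start; "moment": the same for the moment, N m; "finger_gap": finger opening in m.
Only numpy, scipy, OpenCV 4.12 (cv2) and the standard library are available. Lean on these libraries where they do the work, as an engineer would, in place of code of your own. Each camera call takes 0.05 s, during which the arm holds its last target.

## Working session

There is one attempt and no reset: what is moved stays moved. The work goes in short steps, Python scripts to look and compute and a tool call to move; the robot and the scene stay as the last step left them, time stands still between calls to the robot, and variables do not carry over. Pictures are saved under pics/ and viewed, and the job is handed in when it is done.

Besides the shell and the picture viewer there is one more tool, called after ">>>" as a command line: name --pt "numbers of a row" for each row, then --argument value for the rest. drive_tool: Moves the arm, as the interface text tells. Its arguments: {"type":"object","properties":{"targets":{"type":"array","items":{"type":"array","items":{"type":"number"}}},"squeeze":{"type":"number"}},"required":["targets"]}

```bash
ls; mkdir -p pics; python3 - <<'E'
from workcell import arm
import cv2,json
for n in ["scene","top"]:
    cv2.imwrite(f"pics/{n}0.png",arm.capture(n)[:,:,::-1])
    print(n,arm.camera_model(n))
print(arm.camera_model("wrist"))
print(arm.state())
E
```

```text
pics
scene {'vfov': 56.377914186260284, 'cx': 309.65639702955394, 'cy': 244.5852948651432, 'world_from_camera': array([[ 0.58525249, -0.47270983,  0.65880569, -0.07670964],
       [-0.8108472 , -0.33866747,  0.47731663, -0.41166922],
       [-0.00251621, -0.8135415 , -0.58150142,  0.57732898],
       [ 0.        ,  0.        ,  0.        ,  1.        ]])}
top {'vfov': 50.13351312162225, 'cx': 310.471555517923, 'cy': 243.29243186141323, 'world_from_camera': array([[ 0.02241502, -0.98603095,  0.16504703,  0.32372961],
       [-0.99972858, -0.02315584, -0.00256557,  0.02230568],
       [ 0.00635153, -0.16494473, -0.98628236,  1.03992925],
       [ 0.        ,  0.        ,  0.        ,  1.        ]])}
{'vfov': 64.76010107523808, 'cx': 314.2881289995723, 'cy': 238.69775798064953, 'hand_eye': array([[-6.06197539e-05, -9.52670452e-01, -3.04004946e-01,
         7.94382044e-02],
       [ 9.99999787e-01,  1.39630396e-04, -6.36968234e-04,
         5.67355951e-04],
       [ 6.49269146e-04, -3.04004919e-01,  9.52670241e-01,
        -1.43050045e-01],
       [ 0.00000000e+00,  0.00000000e+00,  0.00000000e+00,
         1.00000000e+00]])}
{'clock': 0.1, 'joints': array([ 1.01450925e+00,  4.94120269e-01,  1.34605304e+00,  2.37895500e-05,
        1.30253781e+00, -9.54939070e-02]), 'joint_vel': array([ 0.00042992, -0.00092853, -0.0006472 , -0.00077688, -0.00016246,
       -0.00145132]), 'joint_efforts': array([ 3.00297092e-03, -8.83588314e+01, -3.84563577e+01, -1.46475886e-04,
        5.20164976e-03, -9.94702987e-05]), 'position': array([0.27772487, 0.55953989, 0.23076584]), 'ee_rot': array([ 2.28366687e-01,  9.73575032e-01, -5.26124779e-04, -1.89903122e-04]), 'ft_force': array([-0.81483354,  0.37381865, -0.23795588]), 'moment': array([-0.05397198,  0.04934245,  0.01267623]), 'finger_gap': 0.08527664638539008}
```

View pics/scene0.png

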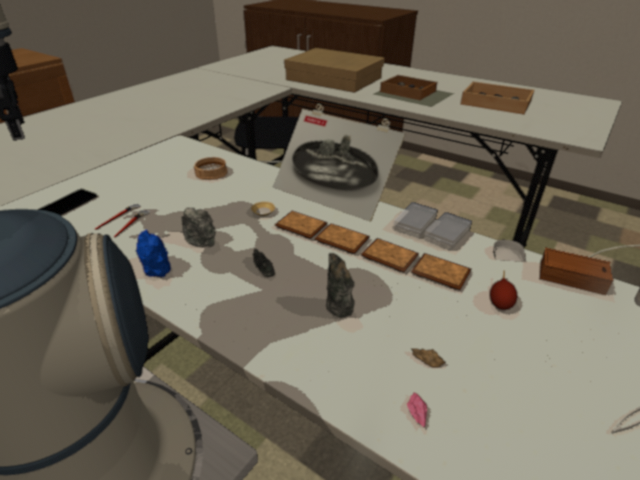

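View pics/top0.png

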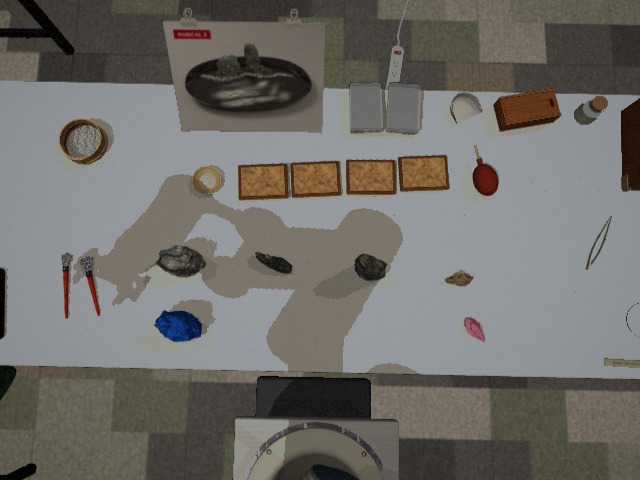

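The dish (209,179 in the top picture) is at the left, next to stand_a. The blower (485,178) is at the right. So tall goes to a, rough to b, spur to c and brown to d. Next I'll measure.

```bash
cat > h.py <<'E'
import numpy as np,cv2
from workcell import arm
def ray(name,px,st=None):
    m=arm.camera_model(name); f=240/np.tan(np.radians(m['vfov'])/2)
    d=np.array([(px[0]-m['cx'])/f,(px[1]-m['cy'])/f,1.])
    if name=='wrist':
        from scipy.spatial.transform import Rotation as R
        T=np.eye(4);T[:3,:3]=R.from_quat(st['ee_rot']).as_matrix();T[:3,3]=st['position'];W=T@m['hand_eye']
    else: W=m['world_from_camera']
    return W[:3,3],W[:3,:3]@d
def pt(name,px,z,st=None):
    o,d=ray(name,px,st); return o+d*(z-o[2])/d[2]
def proj(name,P,st=None):
    m=arm.camera_model(name); f=240/np.tan(np.radians(m['vfov'])/2)
    if name=='wrist':
        from scipy.spatial.transform import Rotation as R
        T=np.eye(4);T[:3,:3]=R.from_quat(st['ee_rot']).as_matrix();T[:3,3]=st['position'];W=T@m['hand_eye']
    else: W=m['world_from_camera']
    c=(np.asarray(P)-W[:3,3])@W[:3,:3]
    return c[...,:2]/c[...,2:]*f+[m['cx'],m['cy']]
E
python3 - <<'E'
from h import *
im=cv2.imread('pics/top0.png'); hsv=cv2.cvtColor(im,cv2.COLOR_BGR2HSV)
# stands
m=((hsv[...,1]>110)&(hsv[...,0]<25)).astype(np.uint8)
m[:, :230]=0; m[:140]=0; m[210:]=0; m[:,455:]=0
n,l,s,c=cv2.connectedComponentsWithStats(m)
for i in range(1,n):
    if s[i,4]<300: continue
    ct=np.argwhere(l==i)[:,::-1].astype(np.float32)
    P=np.array([pt('top',p,0.012)[:2] for p in ct],np.float32)
    r=cv2.minAreaRect(P*1000); print('stand',np.round(r[0],1),np.round(r[1],1),r[2])
a=cv2.resize(im[230:300,140:310],None,fx=4.6,fy=4.6,interpolation=cv2.INTER_CUBIC)
b=cv2.resize(im[230:350,340:500],None,fx=4.6,fy=4.6,interpolation=cv2.INTER_CUBIC)
cv2.imwrite('pics/ta.png',a);cv2.imwrite('pics/tb.png',b)
s0=cv2.imread('pics/scene0.png')
cv2.imwrite('pics/s0.png',cv2.resize(s0[190:380,160:460],None,fx=2.6,fy=2.6,interpolation=cv2.INTER_CUBIC))
E
```

```text
stand [ 650.6 -211.5] [ 72.5 101.2] 3.490056037902832Traceback (most recent call last):
  File "<stdin>", line 10, in <module>
  File "h.py", line 12, in pt
    o,d=ray(name,px,st); return o+d*(z-o[2])/d[2]
        ~~~^^^^^^^^^^^^
  File "h.py", line 4, in ray
    m=arm.camera_model(name); f=240/np.tan(np.radians(m['vfov'])/2)
ValueError: time passes only in moves, steps and waits
```

Too many camera_model calls, so I'll cache the models.

```bash
cat > h.py <<'E'
import numpy as np,cv2,pickle,os
from scipy.spatial.transform import Rotation as R
from workcell import arm
if not os.path.exists('cm.pkl'):
    pickle.dump({n:arm.camera_model(n) for n in ('scene','top','wrist')},open('cm.pkl','wb'))
CM=pickle.load(open('cm.pkl','rb'))
def W(name,st):
    m=CM[name]
    if name!='wrist': return m['world_from_camera']
    T=np.eye(4);T[:3,:3]=R.from_quat(st['ee_rot']).as_matrix();T[:3,3]=st['position'];return T@m['hand_eye']
def pt(name,px,z,st=None):
    px=np.atleast_2d(np.asarray(px,float));m=CM[name]; f=240/np.tan(np.radians(m['vfov'])/2)
    d=np.c_[(px-[m['cx'],m['cy']])/f,np.ones(len(px))]; w=W(name,st); d=d@w[:3,:3].T;o=w[:3,3]
    return (o+d*((z-o[2])/d[:,2])[:,None])
def proj(name,P,st=None):
    m=CM[name]; f=240/np.tan(np.radians(m['vfov'])/2); w=W(name,st)
    c=(np.atleast_2d(P)-w[:3,3])@w[:3,:3]
    return c[:,:2]/c[:,2:]*f+[m['cx'],m['cy']]
E
python3 - <<'E'
from h import *
im=cv2.imread('pics/top0.png'); hsv=cv2.cvtColor(im,cv2.COLOR_BGR2HSV)
m=((hsv[...,1]>110)&(hsv[...,0]<25)).astype(np.uint8)
m[:, :230]=0; m[:140]=0; m[210:]=0; m[:,455:]=0
n,l,s,c=cv2.connectedComponentsWithStats(m)
for i in range(1,n):
    if s[i,4]<300: continue
    ct=np.argwhere(l==i)[:,::-1]
    P=pt('top',ct,0.012)[:,:2].astype(np.float32)
    r=cv2.minAreaRect(P*1000); print('stand',np.round(r[0],1),np.round(r[1],1),r[2])
print(pt('top',[(209,179),(485,179),(478,150)],0.01)[:,:2])
a=cv2.resize(im[230:300,140:310],None,fx=4.6,fy=4.6,interpolation=cv2.INTER_CUBIC)
b=cv2.resize(im[230:350,340:500],None,fx=4.6,fy=4.6,interpolation=cv2.INTER_CUBIC)
cv2.imwrite('pics/ta.png',a);cv2.imwrite('pics/tb.png',b)
s0=cv2.imread('pics/scene0.png')
cv2.imwrite('pics/s0.png',cv2.resize(s0[190:380,160:460],None,fx=2.6,fy=2.6,interpolation=cv2.INTER_CUBIC))
E
```

```text
stand [ 650.6 -211.5] [ 72.5 101.2] 3.490056037902832
stand [632.3  13.3] [ 72.7 100.9] 4.482633590698242
stand [ 639.5 -101.7] [ 71.1 101.1] 1.4076820611953735
stand [624.2 121.7] [ 72.5 101.2] 3.790966033935547
[[ 0.62642336  0.2332575 ]
 [ 0.6403853  -0.3408362 ]
 [ 0.7032691  -0.32821796]]
```

View pics/ta.png

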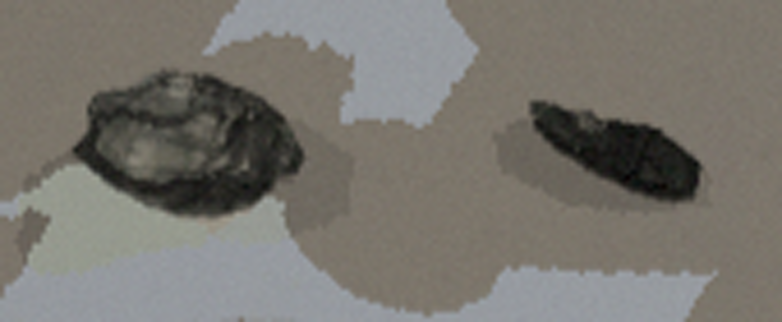

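View pics/tb.png

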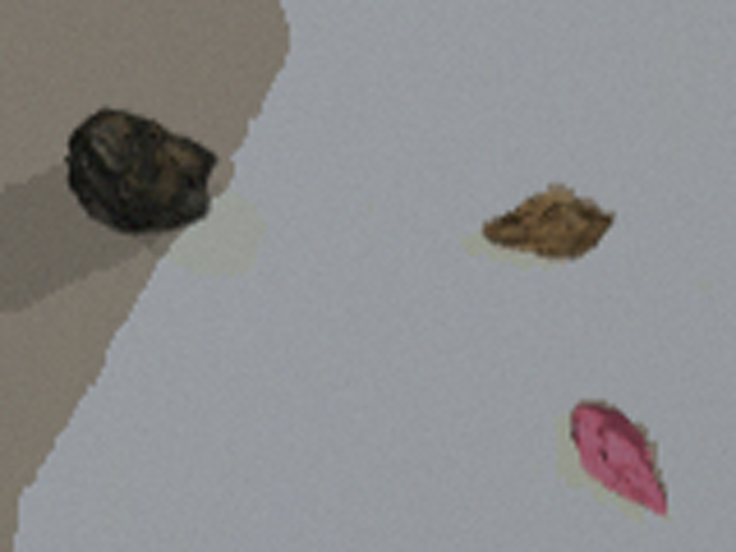

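View pics/s0.png

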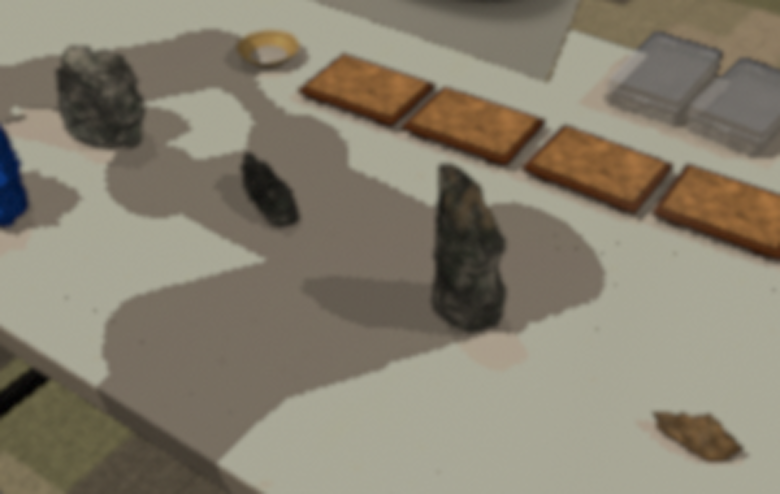

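```bash
python3 - <<'E'
from h import *
im=cv2.imread('pics/top0.png')
g=im.max(2); hsv=cv2.cvtColor(im,cv2.COLOR_BGR2HSV)
boxes={'rough':(150,238,212,285,.03),'spur':(248,244,300,278,.01),'tall':(350,246,390,285,.06),'brown':(438,265,480,292,.006)}
for k,(x0,y0,x1,y1,z) in boxes.items():
    sub=np.zeros(g.shape,np.uint8)
    mm=(g<85) if k!='brown' else (hsv[...,1]>70)
    sub[y0:y1,x0:x1]=mm[y0:y1,x0:x1]
    n,l,s,c=cv2.connectedComponentsWithStats(sub); i=1+np.argmax(s[1:,4])
    cc=cv2.findContours((l==i).astype(np.uint8),0,1)[0][0][:,0]
    P=(pt('top',cc,z)[:,:2]*1000).astype(np.float32)
    r=cv2.minAreaRect(P)
    b=cv2.boxPoints(r); e=[b[1]-b[0],b[2]-b[1]]; L=max(e,key=np.linalg.norm)
    L=L*np.sign(L[1]); yaw=np.degrees(np.arctan2(-L[0],L[1]))
    # yaw by PCA too
    Q=pt('top',np.argwhere(l==i)[:,::-1],z)[:,:2]; w,v=np.linalg.eigh(np.cov(Q.T)); u=v[:,1]*np.sign(v[1,1])
    print(k,s[i],np.round(r[0],1),np.round(r[1],1),'yaw rect %.1f pca %.1f'%(yaw,np.degrees(np.arctan2(-u[0],u[1]))),Q.mean(0))
E
```

```text
rough [156 246  50  31 906] [451.1 275.3] [94.  60.6] yaw rect -21.8 pca -7.0 [0.45076221 0.27365409]
spur [255 252  38  22 448] [455.6  95.4] [81.1 29.5] yaw rect -17.1 pca -21.9 [0.45458857 0.09154823]
tall [354 254  33  28 676] [442.1 -94.4] [62.9 49.2] yaw rect -17.4 pca -19.9 [ 0.44340302 -0.09463337]
brown [445 272  28  14 248] [ 431.6 -281.5] [26.4 55. ] yaw rect 1.3 pca 5.1 [ 0.4311342  -0.28297149]
```

>>> drive_tool --pt "1.2 -4.7 0 0 0 -0.1 1" --pt "1.2 -4.7 0 0 0 -0.1 1" --pt "1.2 -4.7 0 0 0 -0.1 1" --pt "1.2 -4.7 0 0 0 -0.1 1" --pt "1.2 -4.7 0 0 0 -0.1 1" --pt "1.2 -4.7 0 0 0 -0.1 1" --pt "1.2 -4.7 0 0 0 -0.1 1" --pt "1.2 -4.7 0 0 0 -0.1 1" --pt "1.2 -4.7 0 0 0 -0.1 1" --pt "1.2 -4.7 0 0 0 -0.1 1" --pt "1.2 -4.7 0 0 0 -0.1 1" --pt "1.2 -4.7 0 0 0 -0.1 1" --squeeze 30

```text
clock: 1.3
position: [0.4219, -0.0062, 0.2313]
ee_rot: [0.74, 0.673, 0.0, 0.0]
ft_force: [1.2, 0.2, 0.2]
finger_gap: 0.0849
```

>>> drive_tool --pt "1.2 -4.7 0 0 0 -0.1 1" --pt "0.9 -4.3 0 0 0 -0.1 1" --pt "0 0 0 0 0 0 1"

```text
clock: 1.6
position: [0.4441, -0.0988, 0.2312]
ee_rot: [0.804, 0.594, 0.0, 0.001]
ft_force: [-0.2, 0.2, 0.6]
finger_gap: 0.0855
```

```bash
cat > look.py <<'E'
from h import *
import sys
st=arm.state(); im=arm.capture('wrist')[:,:,::-1]; n=sys.argv[1]
cv2.imwrite(f'pics/{n}.png',im); pickle.dump(st,open(f'pics/{n}.pkl','wb'))
e=R.from_quat(st['ee_rot']).as_matrix()
print(st['clock'],st['position'],'tool y yaw',np.degrees(np.arctan2(e[1,1],e[0,1])),st['joints'],st['ft_force'],st['finger_gap'])
E
python3 look.py w1
```

```text
1.6 [ 0.44407009 -0.09876673  0.23120061] tool y yaw -17.080815677102663 [-3.49590130e-01  2.54950213e-01  1.74650096e+00 -9.62160506e-04
  1.13881427e+00 -5.10708053e-02] [-0.24824008  0.16166794  0.57174386] 0.08546044898748968
```

View pics/w1.png

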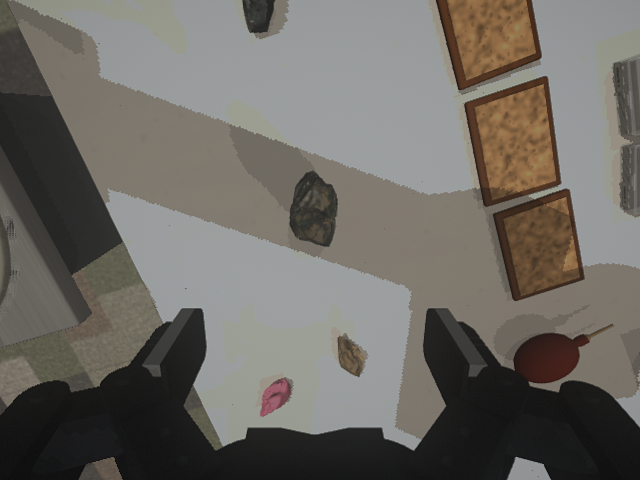

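```bash
cat > fit.py <<'E'
from h import *
def rect(name,im,box,z,brown=False,st=None,th=85):
    g=im.max(2); hsv=cv2.cvtColor(im,cv2.COLOR_BGR2HSV)
    x0,y0,x1,y1=box; sub=np.zeros(g.shape,np.uint8)
    mm=(hsv[...,1]>70) if brown else (g<th)
    sub[y0:y1,x0:x1]=mm[y0:y1,x0:x1]
    n,l,s,c=cv2.connectedComponentsWithStats(sub); i=1+np.argmax(s[1:,4])
    cc=cv2.findContours((l==i).astype(np.uint8),0,1)[0][0][:,0]
    P=(pt(name,cc,z,st)[:,:2]*1000).astype(np.float32); r=cv2.minAreaRect(P)
    b=cv2.boxPoints(r); e=[b[1]-b[0],b[2]-b[1]]; L=max(e,key=np.linalg.norm); L=L*np.sign(L[1])
    print(s[i],'c',np.round(r[0],1),np.round(r[1],1),'yaw %.1f'%np.degrees(np.arctan2(-L[0],L[1])))
E
python3 - <<'E'
from fit import *
st=pickle.load(open('pics/w1.pkl','rb')); im=cv2.imread('pics/w1.png')
for z in (.03,.05,.07): rect('wrist',im,(270,160,350,255),z,st=st)
for z in (.005,.01): rect('wrist',im,(325,325,380,385),z,True,st=st)
print(proj('wrist',np.array([[.4441,-.0988,0],[.4441,-.0988,.05],[.4441,-.0988,.1]]),st))
# stands
hsv=cv2.cvtColor(im,cv2.COLOR_BGR2HSV); m=((hsv[...,1]>110)&(hsv[...,0]<25)).astype(np.uint8); m[:,:430]=0;m[302:]=0;m[:,590:]=0
n,l,s,c=cv2.connectedComponentsWithStats(m)
for i in range(1,n):
    if s[i,4]>800:
        P=pt('wrist',np.argwhere(l==i)[:,::-1],.012,st)[:,:2]*1000; r=cv2.minAreaRect(P.astype(np.float32)); print(s[i],np.round(r[0],1),np.round(r[1],1),r[2])
E
```

```text
[ 289  171   49   76 2559] c [ 443.2 -100.3] [70.2 43.2] yaw -22.6
[ 289  171   49   76 2559] c [444.6 -95.8] [66.1 40.6] yaw -22.6
[ 289  171   49   76 2559] c [446.  -91.3] [62.1 38.1] yaw -22.6
[338 336  27  40 574] c [ 429.2 -281.8] [30.2 49.5] yaw 34.1
[338 336  27  40 574] c [ 429.7 -278.3] [29.8 48.9] yaw 34.1
[[313.71410625 200.63377268]
 [313.66790627 212.51702402]
 [313.60628875 228.36587386]]
[ 436    0  105   90 6834] [632.    1.7] [73.8 75.3] 3.984590530395508
[ 465   77   95  129 8744] [ 638.3 -100.3] [ 73.6 100.7] 0.9852224588394165
[ 495  190   89  111 6665] [ 649.6 -209.3] [ 72.2 101.8] 3.223940372467041
```

>>> drive_tool --pt "0 0.1 -4.5 0 0 -0.05 1" --pt "0 0.1 -4.5 0 0 0 1" --pt "0 0 -4 0 0 0 1" --pt "0 0 -3 0 0 0 1" --pt "0 0 -1.6 0 0 0 1" --pt "0 0 0 0 0 0 1" --pt "0 0 0 0 0 0 0" --pt "0 0 0 0 0 0 0" --pt "0 0 0 0 0 0 0" --pt "0 0 0 0 0 0 0" --pt "0 0 0 0 0 0 0" --pt "0 0 0 0 0 0 0" --squeeze 35

```text
clock: 2.85
position: [0.4438, -0.0925, 0.0563]
ee_rot: [0.817, 0.577, 0.001, 0.001]
ft_force: [0.0, 0.0, 11.9]
finger_gap: 0.0379
```

```bash
python3 look.py w2
```

```text
2.85 [ 0.44378537 -0.09246878  0.05633566] tool y yaw -19.479808352874983 [-3.37300089e-01  5.41140795e-01  1.94423151e+00  4.04846192e-05
  6.53714203e-01  2.65455781e-03] [1.38976179e-03 6.24853470e-03 1.18888277e+01] 0.03790353593159995
```

View pics/w2.png

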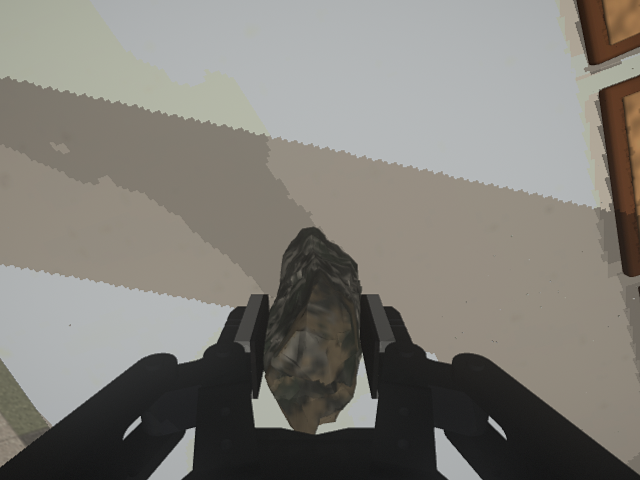

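>>> drive_tool --pt "0 0 1 0 0 0 0" --pt "0 0 2 0 0 0 0" --pt "0 0 3 0 0 0 0" --pt "0 0 4 0 0 0 0" --pt "2.25 2.71 0 0 0 0.051 0" --pt "2.25 2.71 0 0 0 0.051 0" --pt "2.25 2.71 0 0 0 0.051 0" --pt "2.25 2.71 0 0 0 0.051 0" --pt "2.25 2.71 0 0 0 0.051 0" --pt "2.25 2.71 0 0 0 0.051 0" --pt "2.25 2.71 0 0 0 0.051 0" --pt "2.25 2.71 0 0 0 0.051 0"

```text
clock: 4.1
position: [0.6233, 0.1259, 0.1562]
ee_rot: [0.682, 0.731, -0.0, -0.0]
ft_force: [0.6, -0.3, -3.5]
finger_gap: 0.0377
```

>>> drive_tool --pt "0 0 0 0 0 0 0" --pt "0 0 0 0 0 0 0"

```text
clock: 4.3
position: [0.6227, 0.1251, 0.1557]
ee_rot: [0.682, 0.731, -0.0, -0.0]
ft_force: [-0.9, -0.0, -2.2]
finger_gap: 0.0377
```

```bash
python3 look.py w3; python3 - <<'E'
from h import *
for n in ["scene","top"]: cv2.imwrite(f"pics/{n}1.png",arm.capture(n)[:,:,::-1])
a=cv2.imread('pics/scene1.png');b=cv2.imread('pics/top1.png')
cv2.imwrite('pics/c1.png',np.hstack([cv2.resize(a[120:320,220:480],(390,300)),cv2.resize(b[120:320,150:410],(390,300))]))
E
```

```text
4.3 [0.62265358 0.12512317 0.15569794] tool y yaw 3.94810498020844 [ 1.04390371e-01  5.83549852e-01  1.40474857e+00 -1.27283127e-04
  1.15360639e+00  3.55345123e-02] [-0.91821051 -0.00932912 -2.21767836] 0.037655382477704835
```

View pics/c1.png

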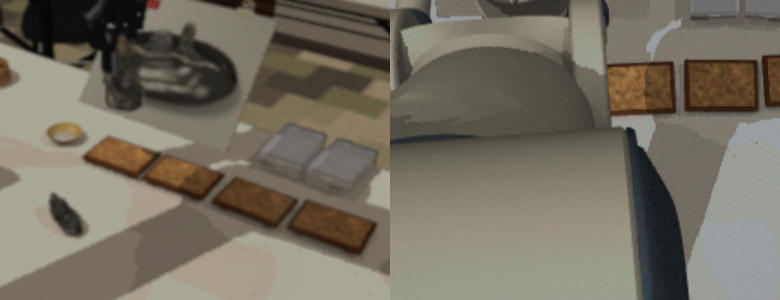

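View pics/w3.png

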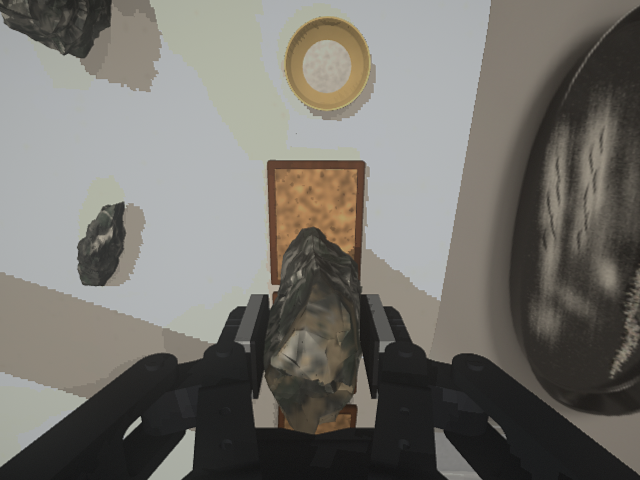

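```bash
python3 - <<'E'
from h import *
st=pickle.load(open('pics/w3.pkl','rb'))
p=st['position']
for z in (.1,.11,.12,.13,.15,.17): print(z,(pt('wrist',[(315,228),(282,260)],z,st)-p)[:,:2]*1000)
im=cv2.imread('pics/w3.png');hsv=cv2.cvtColor(im,cv2.COLOR_BGR2HSV)
print((pt('wrist',[(267,160),(365,160),(272,284)],.013,st))*1000)
E
```

```text
0.1 [[ -0.7200365   22.14738976]
 [-17.90416702   2.22509661]]
0.11 [[ -0.92839316  25.02367185]
 [-17.24785978   6.10382032]]
0.12 [[ -1.13674981  27.89995394]
 [-16.59155253   9.98254404]]
0.13 [[ -1.34510647  30.77623603]
 [-15.93524529  13.86126775]]
0.15 [[ -1.76181979  36.52880021]
 [-14.62263081  21.61871518]]
0.17 [[ -2.17853311  42.28136439]
 [-13.31001633  29.3761626 ]]
[[584.50720782 172.2373523   13.        ]
 [657.16573736 177.25486629  13.        ]
 [591.72462479  71.90366397  13.        ]]
```

>>> drive_tool --pt "0.1 0.25 -2 0 0 0 0" --pt "0 0 -3 0 0 0 0" --pt "0 0 -2 0 0 0 0" --pt "0 0 -0.8 0 0 0 0" --pt "0 0 -0.3 0 0 0 0" --pt "0 0 -0.2 0 0 0 0" --pt "0 0 0 0 0 0 0"

```text
clock: 5.15
position: [0.6243, 0.127, 0.0731]
ee_rot: [0.683, 0.731, 0.0, 0.0]
ft_force: [-0.6, 0.1, -1.5]
finger_gap: 0.0378
```

>>> drive_tool --pt "0 0 -0.1 0 0 0 0" --pt "0 0 -0.1 0 0 0 0" --pt "0 0 0 0 0 0 0"

```text
clock: 5.45
position: [0.6242, 0.1272, 0.0706]
ee_rot: [0.683, 0.731, 0.0, 0.0]
ft_force: [-0.7, -0.1, -0.1]
finger_gap: 0.0377
```

>>> drive_tool --pt "0 0 -0.1 0 0 0 0" --pt "0 0 0 0 0 0 0"

```text
clock: 5.65
position: [0.6247, 0.1273, 0.0702]
ee_rot: [0.683, 0.731, 0.001, 0.001]
ft_force: [0.3, 0.8, 7.7]
finger_gap: 0.0379
```

Contact on the stand. Release and rise.

>>> drive_tool --pt "0 0 0 0 0 0 0.55" --pt "0 0 0 0 0 0 0.7" --pt "0 0 0 0 0 0 0.9" --pt "0 0 0 0 0 0 1" --pt "0 0 0 0 0 0 1" --pt "0 0 2 0 0 0 1" --pt "0 0 4 0 0 0 1" --pt "0 0 4 0 0 0 1" --pt "0 0 4 0 0 0 1" --pt "0 0 2 0 0 0 1"

```text
clock: 6.65
position: [0.625, 0.1272, 0.233]
ee_rot: [0.683, 0.731, 0.002, 0.001]
ft_force: [0.6, -0.3, -0.1]
finger_gap: 0.0855
```

```bash
python3 look.py w4
```

```text
6.65 [0.62495103 0.12724933 0.233016  ] tool y yaw 3.8957485996506422 [1.07276242e-01 5.08301542e-01 1.31336363e+00 1.21532702e-05
 1.31567754e+00 3.92791807e-02] [ 0.57403569 -0.32750046 -0.09797734] 0.08545829342500287
```

View pics/w4.png

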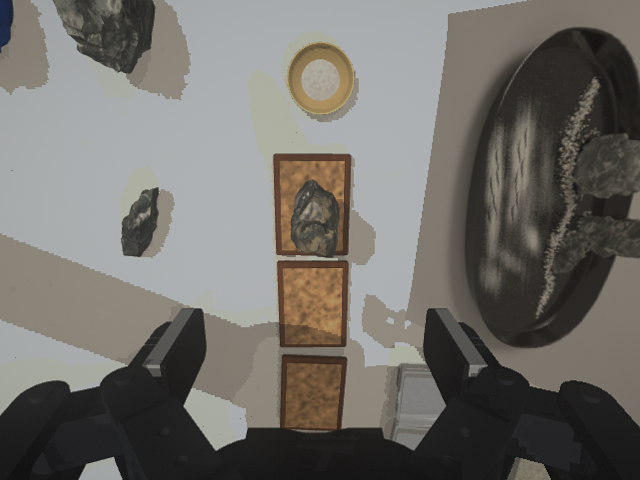

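```bash
python3 - <<'E'
from fit import *
st=pickle.load(open('pics/w4.pkl','rb')); im=cv2.imread('pics/w4.png')
g=im.max(2);print(g[185:255:10,285:350:6])
for z in (.05,.06,.07): rect('wrist',im,(280,176,345,262),z,st=st,th=75)
print(pt('wrist',[(274,155),(350,155),(349,256),(277,254)],.013,st)*1000)
for z in (.03,.05): rect('wrist',im,(40,0,156,100),z,st=st)
for z in (.005,.015): rect('wrist',im,(115,180,165,260),z,st=st)
E
```

```text
[[167 134 136  81  75  89 123 128 127 155  91]
 [128 133  85  68  81  85  65  60  79 140  91]
 [171 131  75  66 153 140  93 113  59 112  68]
 [150 151  68 142  90 128 105 117  61  92  66]
 [131  55  77  63  62 101  50  54  59 101  66]
 [158  59  90  85  69  87  87 125  75 119  66]
 [122 157  84 103 112 128 116  71  64 106  66]]
[291 181  48  54 838] c [627.6 131.4] [46.  41.4] yaw -4.3
[291 181  48  54 838] c [627.3 133.7] [44.6 40.2] yaw -4.3
[291 181  48  54 838] c [627.1 136. ] [43.2 38.9] yaw -4.3
[[585.27444418 170.92391772  13.        ]
 [656.59495145 175.75287494  13.        ]
 [665.3425375   74.88681728  13.        ]
 [591.85152199  72.16203253  13.        ]]
[  68    0   87   74 4045] c [452.7 258.1] [71.7 53.6] yaw -86.1
[  68    0   87   74 4045] c [462.3 255.1] [67.6 50.5] yaw -86.1
[ 122  188   37   69 1448] c [451.3  94.6] [81.1 32.3] yaw -22.1
[ 122  188   37   69 1448] c [455.8  97.6] [78.9 31.4] yaw -22.1
```

```bash
python3 - <<'E'
from fit import *
st=pickle.load(open('pics/w4.pkl','rb'))
for z in (.045,.06): print(pt('wrist',[(315.5,218.5),(315,180),(316,257),(291,220),(340,220)],z,st)*1000)
E
```

```text
[[627.6634573  120.38312682  45.        ]
 [624.83335718 155.03610561  45.        ]
 [630.68008975  83.44616497  45.        ]
 [605.66711192 117.50506594  45.        ]
 [649.86314156 120.46969653  45.        ]]
[[627.29430981 124.2836466   60.        ]
 [624.59243044 157.36663459  60.        ]
 [630.17427044  89.02015388  60.        ]
 [606.29453272 121.53597939  60.        ]
 [648.48821328 124.36629417  60.        ]]
```

>>> drive_tool --pt "-2.9 2.4 0 0 0 -0.07 1" --pt "-2.9 2.4 0 0 0 -0.07 1" --pt "-2.9 2.4 0 0 0 -0.07 1" --pt "-2.9 2.4 0 0 0 -0.07 1" --pt "-2.9 2.4 0 0 0 -0.07 1" --pt "-2.9 2.4 0 0 0 -0.07 1" --pt "0 0 0 0 0 0 1" --pt "0 0 0 0 0 0 1"

```text
clock: 7.5
position: [0.4495, 0.2715, 0.2293]
ee_rot: [0.819, 0.573, 0.0, 0.0]
ft_force: [0.3, -0.5, -0.0]
finger_gap: 0.0852
```

```bash
python3 look.py w5;  python3 - <<'E'
from fit import *
st=pickle.load(open('pics/w5.pkl','rb')); im=cv2.imread('pics/w5.png')
for z in (.02,.04): rect('wrist',im,(250,140,390,280),z,st=st)
E
```

```text
7.5 [0.44953316 0.27148964 0.22926013] tool y yaw -20.049194749351287 [ 4.29686727e-01  3.55958495e-01  1.59278626e+00 -1.89345757e-04
  1.19277072e+00  7.79681072e-01] [ 0.34380661 -0.49841454 -0.00475669] 0.08515509922789609
[ 281  152   67   93 2378] c [452.3 276.8] [86.3 63.2] yaw -24.0
[ 281  152   67   93 2378] c [453.7 280.7] [81.4 59.6] yaw -24.0
```

View pics/w5.png

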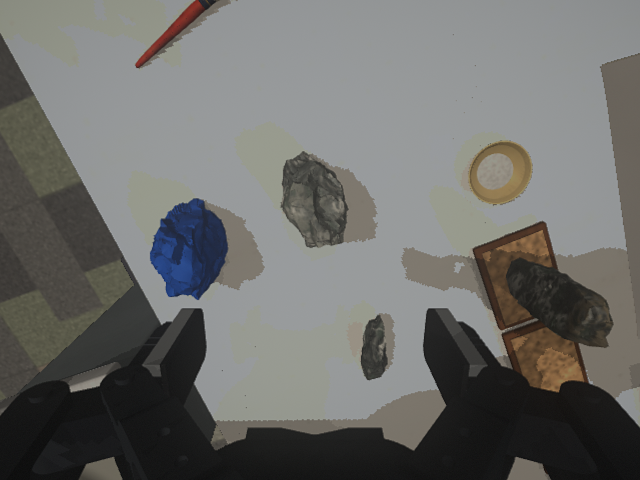

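```bash
python3 - <<'E'
from fit import *
st=pickle.load(open('pics/w5.pkl','rb')); im=cv2.imread('pics/w5.png')
m=np.full(im.shape[:2],cv2.GC_BGD,np.uint8); m[148:254,276:352]=cv2.GC_PR_FGD
m[158:240,300:330]=cv2.GC_FGD
hsv=cv2.cvtColor(im,cv2.COLOR_BGR2HSV)
cv2.grabCut(im,m,None,np.zeros((1,65)),np.zeros((1,65)),6,cv2.GC_INIT_WITH_MASK)
fg=((m==1)|(m==3)).astype(np.uint8)
n,l,s,c=cv2.connectedComponentsWithStats(fg); fg=(l==1+np.argmax(s[1:,4])).astype(np.uint8)
o=im.copy(); cv2.drawContours(o,cv2.findContours(fg,0,1)[0],-1,(0,0,255),1)
o=o[140:260,250:400]
t0=cv2.imread('pics/top0.png'); 
cv2.imwrite('pics/r5.png',cv2.resize(o,None,fx=5,fy=5,interpolation=cv2.INTER_NEAREST))
ff=np.argwhere(fg)[:,::-1]
g=t0.max(2); sub=np.zeros(g.shape,np.uint8); sub[238:285,155:212]=g[238:285,155:212]<85
tt=np.argwhere(cv2.morphologyEx(sub,cv2.MORPH_CLOSE,np.ones((5,5))))[:,::-1]
for nm,px,z,s in (('wrist',ff,.03,st),('top',tt,.03,None)):
    P=pt(nm,px,z,s)[:,:2]*1000
    for y in range(-36,10,6):
        a=np.radians(y); u=P@[np.cos(a),np.sin(a)]; v=P@[-np.sin(a),np.cos(a)]
        cu,cv_=(u.max()+u.min())/2,(v.max()+v.min())/2
        print(nm,y,round(np.ptp(u),1),round(np.ptp(v),1),np.round([cu*np.cos(a)-cv_*np.sin(a),cu*np.sin(a)+cv_*np.cos(a)],1))
E
```

```text
wrist -36 72.6 85.4 [451.6 275.8]
wrist -30 66.7 87.7 [451.8 276.5]
wrist -24 63.1 89.2 [452.1 277.2]
wrist -18 62.8 90.2 [451.8 277.9]
wrist -12 62.2 91.1 [451.2 278.3]
wrist -6 60.8 92.0 [450.5 278. ]
wrist 0 60.4 92.6 [450.6 277.2]
wrist 6 60.1 92.4 [451.3 276.4]
top -36 67.8 89.7 [451.9 276.1]
top -30 63.9 92.1 [451.7 275.7]
top -24 61.2 93.6 [451.3 275.4]
top -18 60.5 94.8 [451.4 274.9]
top -12 60.9 95.8 [451.4 274.8]
top -6 60.9 97.0 [451.4 275.4]
top 0 60.2 97.2 [451.3 276. ]
top 6 62.2 96.6 [451.2 276.4]
```

View pics/r5.png

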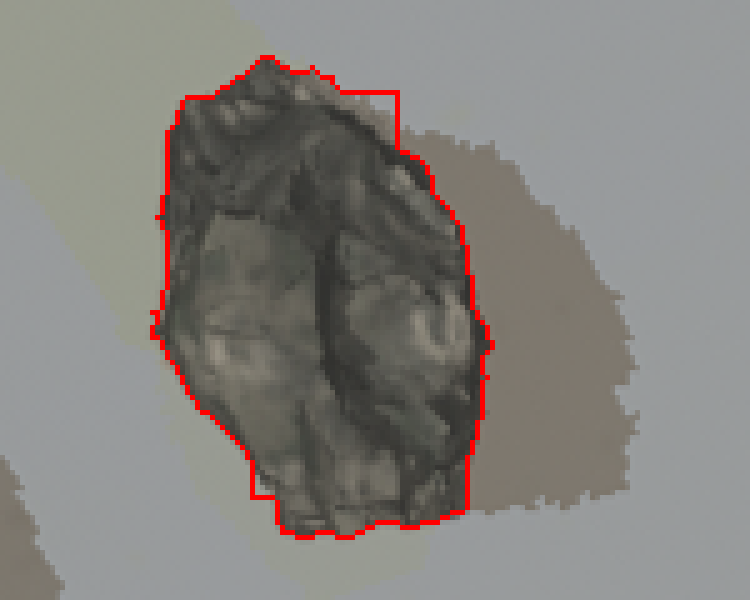

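>>> drive_tool --pt "0.2 0.5 -4.5 0 0 0.03 1" --pt "0 0 -4.5 0 0 0 1" --pt "0 0 -4.5 0 0 0 1" --pt "0 0 -3.5 0 0 0 1" --pt "0 0 -2.3 0 0 0 1" --pt "0 0 -1.2 0 0 0 1" --pt "0 0 0 0 0 0 1"

```text
clock: 8.25
position: [0.452, 0.2753, 0.0231]
ee_rot: [0.811, 0.584, -0.001, -0.0]
ft_force: [0.5, 0.6, 0.8]
finger_gap: 0.0854
```

>>> drive_tool --pt "0 0 0 0 0 0 0" --pt "0 0 0 0 0 0 0" --pt "0 0 0 0 0 0 0" --pt "0 0 0 0 0 0 0" --pt "0 0 0 0 0 0 0"

```text
clock: 8.75
position: [0.4527, 0.2764, 0.0259]
ee_rot: [0.811, 0.585, 0.001, 0.0]
ft_force: [-1.1, -2.7, 9.8]
finger_gap: 0.0588
```

```bash
python3 look.py w6
```

```text
8.75 [0.45274957 0.27635828 0.02594598] tool y yaw -18.431977608049017 [ 4.35557957e-01  6.56659493e-01  1.77293133e+00 -3.04051579e-04
  7.09448013e-01  7.57485487e-01] [-1.06876661 -2.66195291  9.77338687] 0.058799735689038075
```

View pics/w6.png

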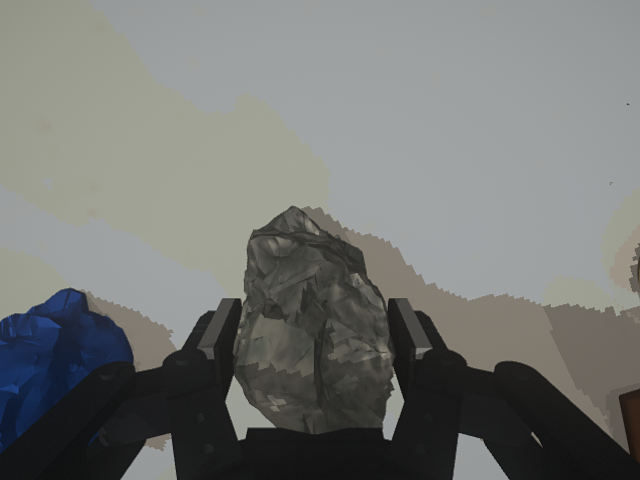

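>>> drive_tool --pt "0 0 1 0 0 0 0" --pt "0 0 2 0 0 0 0" --pt "0 0 3 0 0 0 0" --pt "0 0 3 0 0 0 0" --pt "0.6 -3.9 0 0 0 0.05 0" --pt "0.6 -3.9 0 0 0 0.05 0" --pt "0.6 -3.9 0 0 0 0.05 0" --pt "0.6 -3.9 0 0 0 0.05 0" --pt "0.6 -3.9 0 0 0 0.05 0" --pt "0.6 -3.9 0 0 0 0.05 0"

```text
clock: 9.8
position: [0.4882, 0.0406, 0.1156]
ee_rot: [0.714, 0.7, 0.001, 0.001]
ft_force: [0.7, 0.2, -2.8]
finger_gap: 0.0589
```

>>> drive_tool --pt "3.6 -0.7 0 0 0 0 0" --pt "3.6 -0.7 0 0 0 0 0" --pt "3.6 -0.7 0 0 0 0 0" --pt "3.6 -0.7 0 0 0 0 0" --pt "0 0 0 0 0 0 0" --pt "0 0 0 0 0 0 0"

```text
clock: 10.4
position: [0.6321, 0.014, 0.115]
ee_rot: [0.715, 0.699, 0.0, 0.0]
ft_force: [-1.4, -0.7, -3.3]
finger_gap: 0.0589
```

```bash
python3 look.py w7
```

```text
10.4 [0.63212804 0.01398935 0.11504135] tool y yaw -1.2726179798558124 [-7.23040197e-02  6.27187458e-01  1.44974724e+00  6.27173654e-05
  1.06413578e+00 -5.01230732e-02] [-1.41889566 -0.72497107 -3.25534088] 0.05893808937231163
```

View pics/w7.png

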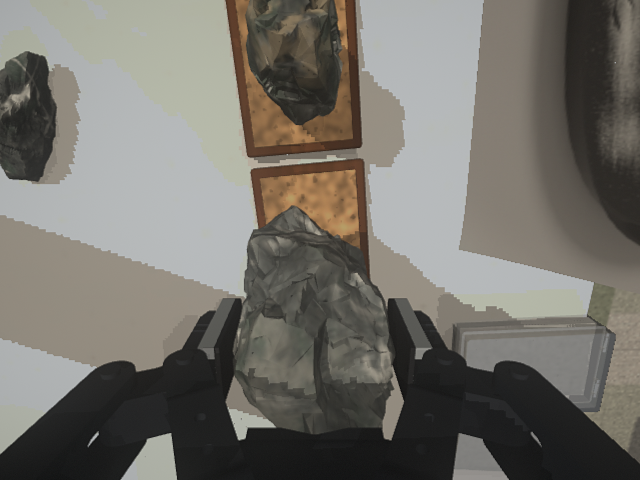

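```bash
python3 - <<'E'
from h import *
st=pickle.load(open('pics/w7.pkl','rb'))
c=pt('wrist',[(251,169),(363,159)],.013,st)*1000
print(c); d=c[1]-c[0]; yaw=np.arctan2(d[1],d[0]); print(np.degrees(yaw), c.mean(0)[:2]-51*np.array([-np.sin(yaw),np.cos(yaw)]))
p=st['position']
for z in (.10,.11,.12,.13,.14,.15): print(z,(pt('wrist',[(292,207),(233,365),(392,365)],z,st)-p)[:,:2]*1000)
E
```

```text
[[593.03455053  63.07271336  13.        ]
 [664.81821948  67.79120781  13.        ]]
3.760764245183453 [632.27150547  14.54178305]
0.1 [[ -8.08623795  43.38966022]
 [-40.21662343 -35.18415534]
 [ 37.78859051 -36.91464566]]
0.11 [[ -7.4320276   45.66766779]
 [-37.53005285 -27.93607675]
 [ 35.54105612 -29.55710745]]
0.12 [[ -6.77781725  47.94567535]
 [-34.84348227 -20.68799816]
 [ 33.29352173 -22.19956924]]
0.13 [[ -6.1236069   50.22368292]
 [-32.15691169 -13.43991956]
 [ 31.04598734 -14.84203103]]
0.14 [[ -5.46939656  52.50169048]
 [-29.47034112  -6.19184097]
 [ 28.79845295  -7.48449282]]
0.15 [[ -4.81518621  54.77969805]
 [-26.78377054   1.05623762]
 [ 26.55091856  -0.12695461]]
```

>>> drive_tool --pt "0 0 -2.5 0 0 0 0" --pt "0 0 -2.5 0 0 0 0" --pt "0 0 -1.4 0 0 0 0" --pt "0 0 -0.5 0 0 0 0" --pt "0 0 -0.3 0 0 0 0" --pt "0 0 -0.1 0 0 0 0" --pt "0 0 0 0 0 0 0"

```text
clock: 11.15
position: [0.6323, 0.0141, 0.042]
ee_rot: [0.715, 0.699, 0.0, 0.0]
ft_force: [0.2, -0.4, -1.8]
finger_gap: 0.059
```

>>> drive_tool --pt "0 0 -0.1 0 0 0 0" --pt "0 0 -0.1 0 0 0 0" --pt "0 0 0 0 0 0 0"

```text
clock: 11.45
position: [0.6323, 0.014, 0.04]
ee_rot: [0.715, 0.699, 0.0, 0.0]
ft_force: [-0.3, 1.1, 6.6]
finger_gap: 0.059
```

>>> drive_tool --pt "0 0 0 0 0 0 0.75" --pt "0 0 0 0 0 0 0.9" --pt "0 0 0 0 0 0 1" --pt "0 0 0 0 0 0 1" --pt "0 0 2 0 0 0 1" --pt "0 0 4 0 0 0 1" --pt "0 0 4 0 0 0 1" --pt "0 0 4 0 0 0 1" --pt "0 0 3 0 0 0 1" --pt "0 0 2 0 0 0 1" --pt "0 0 0 0 0 0 1"

```text
clock: 12.55
position: [0.6333, 0.014, 0.2325]
ee_rot: [0.715, 0.699, 0.002, 0.002]
ft_force: [0.5, 0.8, 0.0]
finger_gap: 0.0852
```

```bash
python3 look.py w8
```

```text
12.55 [0.63328225 0.01404958 0.23247493] tool y yaw -1.2565598406877747 [-7.20511452e-02  5.02137873e-01  1.32631153e+00  7.31654624e-06
  1.30801751e+00 -5.01212819e-02] [0.54666619 0.75949142 0.02148196] 0.08522913971785044
```

View pics/w8.png

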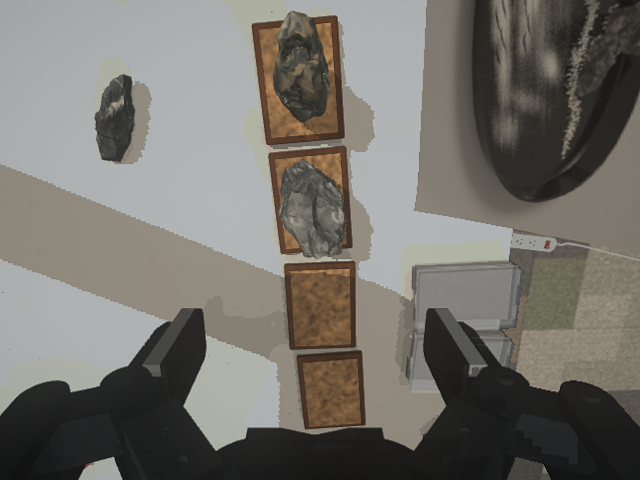

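>>> drive_tool --pt "-3.6 1.6 0 0 0 -0.065 1" --pt "-3.6 1.6 0 0 0 -0.065 1" --pt "-3.6 1.6 0 0 0 -0.065 1" --pt "-3.6 1.6 -2 0 0 -0.065 1" --pt "-3.5 1.6 -3 0 0 -0.065 1" --pt "0 0 0 0 0 0 1" --pt "0 0 0 0 0 0 1"

```text
clock: 13.3
position: [0.4516, 0.0943, 0.1783]
ee_rot: [0.818, 0.575, -0.001, -0.001]
ft_force: [1.2, -0.5, 0.7]
finger_gap: 0.0852
```

```bash
python3 look.py w9;  python3 - <<'E'
from fit import *
st=pickle.load(open('pics/w9.pkl','rb')); im=cv2.imread('pics/w9.png')
for z in (.005,.015): rect('wrist',im,(250,140,390,290),z,st=st)
E
```

```text
13.3 [0.45164283 0.0943062  0.17828542] tool y yaw -19.80473192254184 [ 7.63470116e-02  3.37682990e-01  1.80087284e+00 -5.86638475e-05
  1.00569518e+00  4.22034908e-01] [ 1.16271331 -0.51991063  0.66706941] 0.08522510998841532
[ 302  165   34   93 2030] c [455.1  94.8] [80.3 28.3] yaw -16.1
[ 302  165   34   93 2030] c [455.8  97.2] [77.8 27.4] yaw -16.1
```

View pics/w9.png

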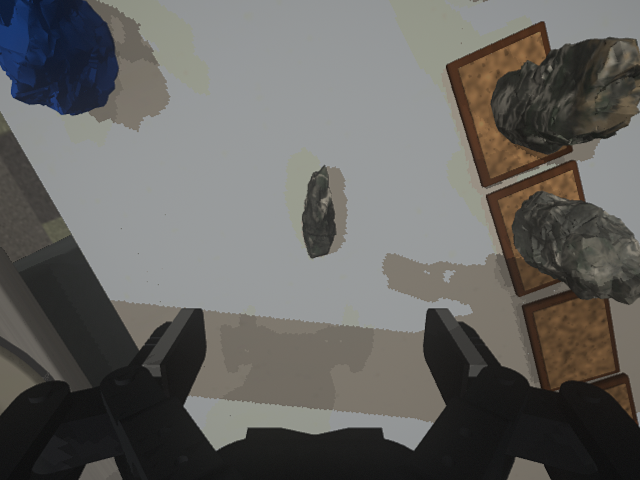

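>>> drive_tool --pt "0.4 0.1 -4.5 0 0 0.03 1" --pt "0 0 -4.5 0 0 0 1" --pt "0 0 -4 0 0 0 1" --pt "0 0 -2.5 0 0 0 1" --pt "0 0 -1.2 0 0 0 1" --pt "0 0 -0.6 0 0 0 1" --pt "0 0 0 0 0 0 1" --pt "0 0 0 0 0 0 1"

```text
clock: 14.15
position: [0.4579, 0.095, 0.0068]
ee_rot: [0.81, 0.587, 0.001, 0.0]
ft_force: [0.4, 0.2, 0.2]
finger_gap: 0.0852
```

>>> drive_tool --pt "0 0 0 0 0 0 0.6" --pt "0 0 0 0 0 0 0.5" --pt "0 0 0 0 0 0 0" --pt "0 0 0 0 0 0 0" --pt "0 0 0 0 0 0 0" --pt "0 0 0 0 0 0 0" --pt "0 0 0 0 0 0 0" --squeeze 25

```text
clock: 14.85
position: [0.457, 0.0952, 0.0066]
ee_rot: [0.81, 0.587, 0.0, 0.0]
ft_force: [-1.1, 0.7, 9.5]
finger_gap: 0.0266
```

```bash
python3 look.py w10
```

```text
14.85 [0.45697951 0.09518418 0.00663685] tool y yaw -18.156582354529597 [7.73041225e-02 6.51551505e-01 1.93874769e+00 4.95009351e-05
 5.50870597e-01 3.94154057e-01] [-1.10279511  0.69618837  9.45293079] 0.02658306871503614
```

View pics/w10.png

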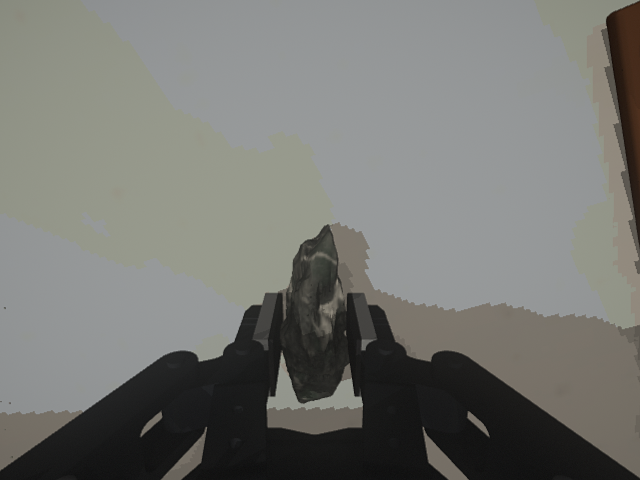

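>>> drive_tool --pt "0 0 1 0 0 0 0" --pt "0 0 2 0 0 0 0" --pt "0 0 3 0 0 0 0" --pt "0 0 2 0 0 0 0" --pt "0.7 -3.7 0 0 0 0.077 0" --pt "0.7 -3.7 0 0 0 0.077 0" --pt "0.7 -3.7 0 0 0 0.077 0" --pt "0.7 -3.7 0 0 0 0.077 0" --pt "0.7 -3.7 0 0 0 0.077 0"

```text
clock: 15.8
position: [0.4919, -0.0914, 0.0869]
ee_rot: [0.682, 0.732, 0.0, 0.0]
ft_force: [1.4, 0.1, -1.3]
finger_gap: 0.027
```

>>> drive_tool --pt "3.7 -0.25 0 0 0 0 0" --pt "3.7 -0.25 0 0 0 0 0" --pt "3.7 -0.25 0 0 0 0 0" --pt "3.7 -0.25 0 0 0 0 0" --pt "0 0 0 0 0 0 0" --pt "0 0 0 0 0 0 0"

```text
clock: 16.4
position: [0.6399, -0.0998, 0.0864]
ee_rot: [0.683, 0.731, -0.0, -0.0]
ft_force: [-0.4, -0.1, -1.5]
finger_gap: 0.0264
```

```bash
python3 look.py w11
```

```text
16.4 [ 0.63988281 -0.09977384  0.08637406] tool y yaw 3.9096227106840455 [-2.46816038e-01  6.81042135e-01  1.42913125e+00 -5.38609798e-05
  1.03187228e+00 -3.15024152e-01] [-0.39374858 -0.06284727 -1.51321289] 0.026414415180746994
```

View pics/w11.png

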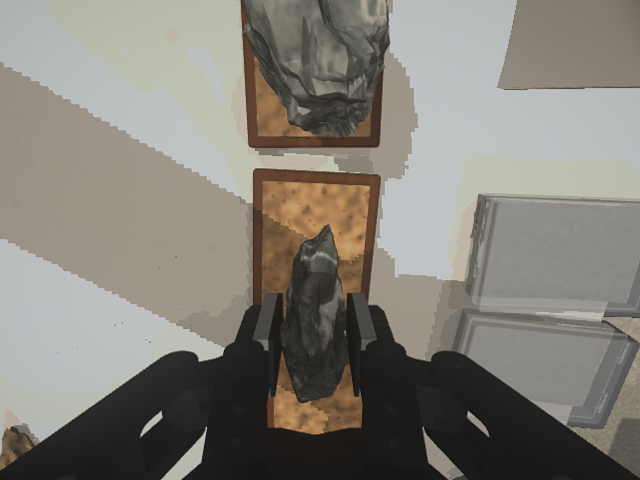

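```bash
python3 - <<'E'
from h import *
st=pickle.load(open('pics/w11.pkl','rb'))
c=pt('wrist',[(253,169),(380,177)],.013,st)*1000
print(c); d=c[1]-c[0]; yaw=np.arctan2(d[1],d[0]); print(np.degrees(yaw), c.mean(0)[:2]-51*np.array([-np.sin(yaw),np.cos(yaw)]))
p=st['position']
for z in (.085,.095,.105): print(z,(pt('wrist',[(326,225),(306,402)],z,st)-p)[:,:2]*1000)
E
```

```text
[[602.06648777 -50.38114624  13.        ]
 [674.44599391 -49.96398742  13.        ]]
0.3302202023136697 [ 638.55017413 -101.1717198 ]
0.085 [[  2.43409707  39.30255094]
 [ -0.22169461 -46.39617343]]
0.095 [[  1.93421116  42.07064879]
 [ -0.53770155 -37.69455516]]
0.105 [[  1.43432524  44.83874665]
 [ -0.85370848 -28.99293688]]
```

>>> drive_tool --pt "-0.1 -0.1 -2.5 0 0 -0.05 0" --pt "0 0 -2.2 0 0 0 0" --pt "0 0 -1.1 0 0 0 0" --pt "0 0 -0.4 0 0 0 0" --pt "0 0 -0.3 0 0 0 0" --pt "0 0 -0.1 0 0 0 0" --pt "0 0 0 0 0 0 0"

```text
clock: 17.15
position: [0.6393, -0.101, 0.021]
ee_rot: [0.701, 0.713, 0.0, 0.0]
ft_force: [-0.3, -0.2, -0.2]
finger_gap: 0.0265
```

>>> drive_tool --pt "0 0 -0.1 0 0 0 0" --pt "0 0 0 0 0 0 0"

```text
clock: 17.35
position: [0.6393, -0.101, 0.0207]
ee_rot: [0.701, 0.713, 0.0, 0.001]
ft_force: [-3.4, 0.2, 12.8]
finger_gap: 0.0269
```

>>> drive_tool --pt "0 0 0 0 0 0 0.5" --pt "0 0 0 0 0 0 0.7" --pt "0 0 0 0 0 0 1" --pt "0 0 0 0 0 0 1" --pt "0 0 2 0 0 0 1" --pt "0 0 4 0 0 0 1" --pt "0 0 4 0 0 0 1" --pt "0 0 4 0 0 0 1" --pt "0 0 3 0 0 0 1" --pt "0 0 2 0 0 0 1" --pt "0 0 0 0 0 0 1"

```text
clock: 18.45
position: [0.6403, -0.1012, 0.2125]
ee_rot: [0.701, 0.713, 0.001, 0.002]
ft_force: [0.0, 0.7, 0.6]
finger_gap: 0.0854
```

```bash
python3 look.py w12
```

```text
18.45 [ 0.64029829 -0.10120395  0.21250005] tool y yaw 1.0351200868291828 [-2.48843068e-01  5.41198457e-01  1.31190692e+00  2.42839594e-05
  1.28338301e+00 -2.66912883e-01] [0.01933788 0.72875799 0.62128575] 0.08537974560799823
```

View pics/w12.png

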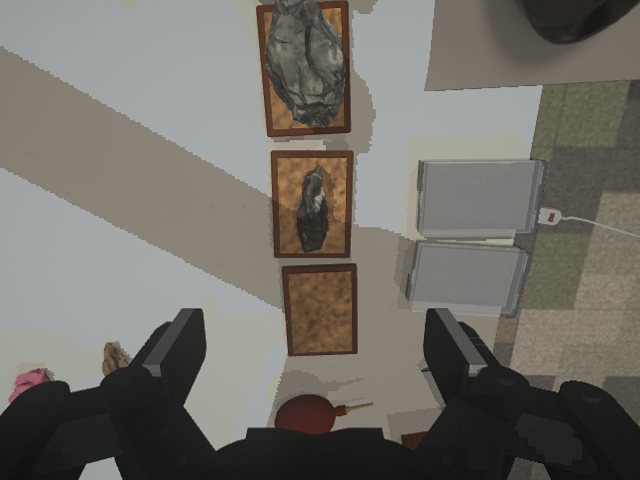

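>>> drive_tool --pt "-3 -2.6 0 0 0 0.01 1" --pt "-3 -2.6 0 0 0 0.01 1" --pt "-3 -2.6 0 0 0 0.01 1" --pt "-3 -2.6 0 0 0 0.01 1" --pt "-3 -2.6 -1 0 0 0.01 1" --pt "-3 -2.6 -2 0 0 0.01 1" --pt "-3 -2.4 -2 0 0 0.01 1" --pt "0 0 0 0 0 0 1" --pt "0 0 0 0 0 0 1"

```text
clock: 19.4
position: [0.428, -0.2809, 0.1582]
ee_rot: [0.676, 0.737, 0.0, -0.001]
ft_force: [0.2, 0.4, -0.1]
finger_gap: 0.0852
```

```bash
python3 look.py w13;  python3 - <<'E'
from fit import *
st=pickle.load(open('pics/w13.pkl','rb')); im=cv2.imread('pics/w13.png')
for z in (.005,.012): rect('wrist',im,(250,140,390,290),z,True,st=st)
cv2.imwrite('pics/b13.png',cv2.resize(im[140:290,220:420],None,fx=4,fy=4,interpolation=cv2.INTER_CUBIC))
t=cv2.cvtColor(im,cv2.COLOR_BGR2HSV)[...,1]; sub=np.zeros_like(t); sub[140:290,250:390]=t[140:290,250:390]>70
n,l,s,c=cv2.connectedComponentsWithStats(sub); k=1+np.argmax(s[1:,4])
P=pt('wrist',np.argwhere(l==k)[:,::-1],.006,st)[:,:2]*1000
w,v=np.linalg.eigh(np.cov(P.T)); u=v[:,1]*np.sign(v[1,1]); print('pca',np.degrees(np.arctan2(-u[0],u[1])),P.mean(0))
for y in range(-12,37,6):
    a=np.radians(y); u=P@[np.cos(a),np.sin(a)]; q=P@[-np.sin(a),np.cos(a)]
    print(y,np.ptp(u).round(1),np.ptp(q).round(1))
E
```

```text
19.4 [ 0.42798724 -0.2808715   0.15824964] tool y yaw 4.932021588504718 [-6.97560040e-01  4.28843576e-01  1.70855452e+00  1.91316491e-04
  1.00650202e+00 -7.83741237e-01] [ 0.2124505   0.38282465 -0.1090407 ] 0.08518457813687537
[ 300  185   36   70 1323] c [ 432.  -280.6] [54.4 29.4] yaw -13.5
[ 300  185   36   70 1323] c [ 431.7 -278.7] [53.1 28.7] yaw -13.5
pca 5.099262941747389 [ 429.75543394 -280.76383264]
-12 29.1 54.7
-6 28.8 56.2
0 28.6 57.2
6 28.6 57.5
12 29.3 57.2
18 29.6 56.4
24 30.2 54.9
30 31.2 52.8
36 32.9 50.1
```

View pics/b13.png

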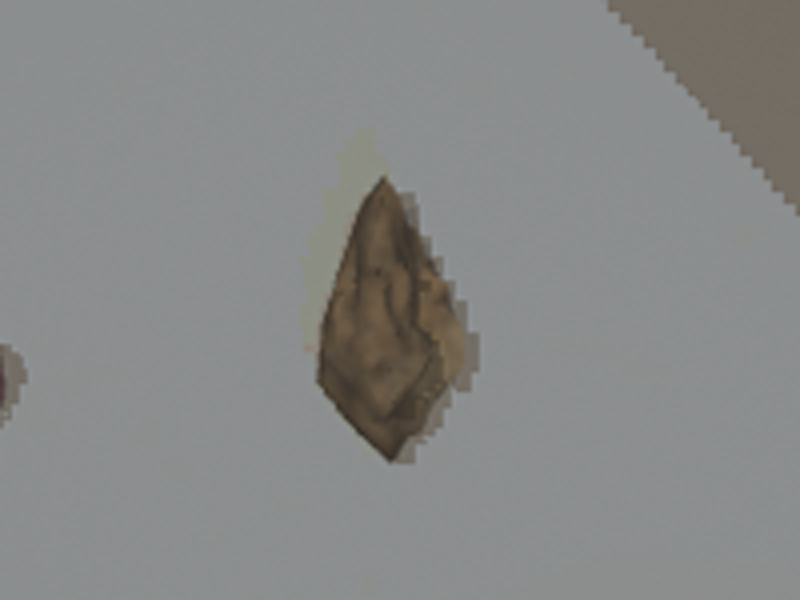

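View pics/w13.png

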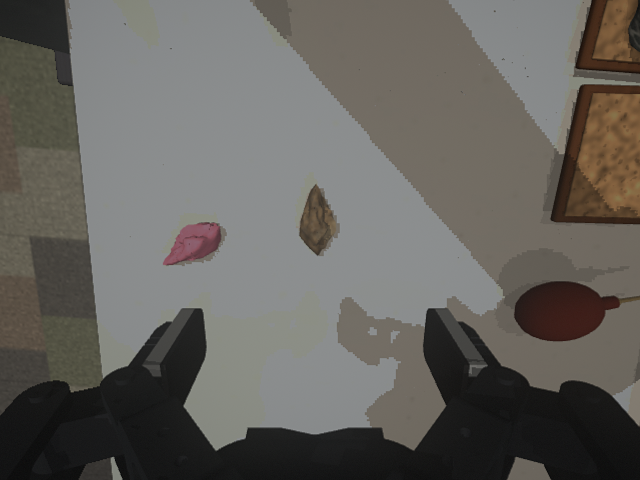

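>>> drive_tool --pt "0.3 -0.45 -4.5 0 0 0 1" --pt "0 0 -4.5 0 0 0 1" --pt "0 0 -3 0 0 0 1" --pt "0 0 -2 0 0 0 0.8" --pt "0 0 -1 0 0 0 0.6" --pt "0 0 -0.4 0 0 0 0.5" --pt "0 0 0 0 0 0 0.5" --pt "0 0 0 0 0 0 0.5"

```text
clock: 20.25
position: [0.4326, -0.2856, 0.0062]
ee_rot: [0.675, 0.738, 0.0, 0.001]
ft_force: [1.0, -0.7, 0.7]
finger_gap: 0.0425
```

```bash
python3 look.py w14
```

```text
20.25 [ 0.4325928  -0.28564532  0.0062029 ] tool y yaw 5.058939409042148 [-6.98830843e-01  6.83535069e-01  1.81136803e+00  4.12812664e-05
  6.45121202e-01 -7.87158343e-01] [ 1.01262516 -0.7036017   0.70907148] 0.04252543482345167
```

View pics/w14.png

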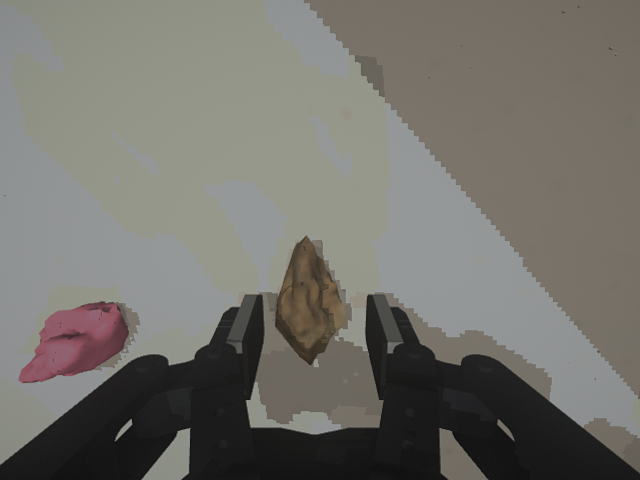

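>>> drive_tool --pt "-0.2 0 -0.2 0 0 0 0.5" --pt "0 0 0 0 0 0 0.4" --pt "0 0 0 0 0 0 0.35" --pt "0 0 0 0 0 0 0.3" --pt "0 0 0 0 0 0 0.2" --pt "0 0 0 0 0 0 0" --pt "0 0 0 0 0 0 0" --pt "0 0 0 0 0 0 0" --squeeze 25

```text
clock: 21.1
position: [0.4299, -0.2855, 0.0037]
ee_rot: [0.675, 0.737, -0.0, 0.0]
ft_force: [-2.8, 0.7, 8.6]
finger_gap: 0.0269
```

>>> drive_tool --pt "0 0 0.5 0 0 0 0" --pt "0 0 1.5 0 0 0 0" --pt "0 0 1.5 0 0 0 0" --pt "0 0 1.5 0 0 0 0" --pt "0 0 0 0 0 0 0"

```text
clock: 21.6
position: [0.4307, -0.286, 0.055]
ee_rot: [0.675, 0.738, 0.0, 0.001]
ft_force: [-0.7, -0.1, -1.1]
finger_gap: 0.0267
```

```bash
python3 look.py w15
```

```text
21.6 [ 0.43065964 -0.28599416  0.05498149] tool y yaw 5.045127423919452 [-7.01748247e-01  5.95128028e-01  1.79018712e+00 -1.73706847e-05
  7.53508641e-01 -7.89787764e-01] [-0.67386471 -0.13956122 -1.07303292] 0.026739926240184786
```

View pics/w15.png

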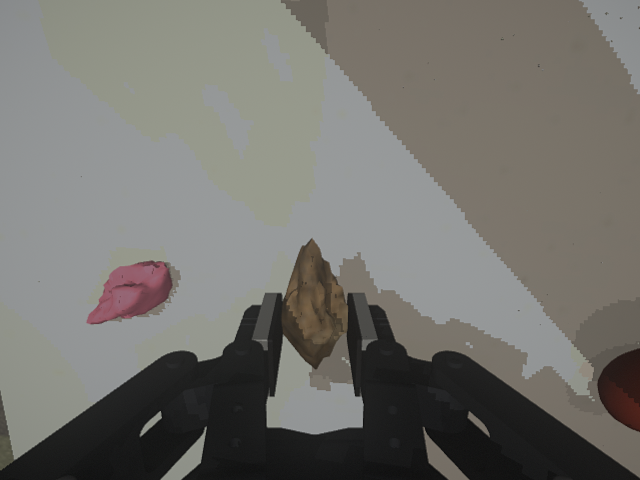

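>>> drive_tool --pt "0 0 2.5 0 0 0 0" --pt "3.6 1.6 1 0 0 -0.01 0" --pt "3.6 1.6 0 0 0 -0.01 0" --pt "3.6 1.4 0 0 0 -0.01 0" --pt "3.6 1.2 0 0 0 -0.01 0" --pt "3.6 0.8 0 0 0 0 0" --pt "3.9 0.4 0 0 0 0 0" --pt "0 0 0 0 0 0 0" --pt "0 0 0 0 0 0 0"

```text
clock: 22.55
position: [0.6488, -0.2149, 0.0869]
ee_rot: [0.69, 0.724, -0.0, -0.001]
ft_force: [-0.7, 0.7, -1.1]
finger_gap: 0.027
```

```bash
python3 look.py w16
```

```text
22.55 [ 0.64883693 -0.21486972  0.08692193] tool y yaw 2.8007934683760554 [-4.07065800e-01  7.22768350e-01  1.32761054e+00 -8.95001731e-05
  1.09272737e+00 -4.55907217e-01] [-0.6635012   0.65198082 -1.08387437] 0.027043285234671196
```

View pics/w16.png

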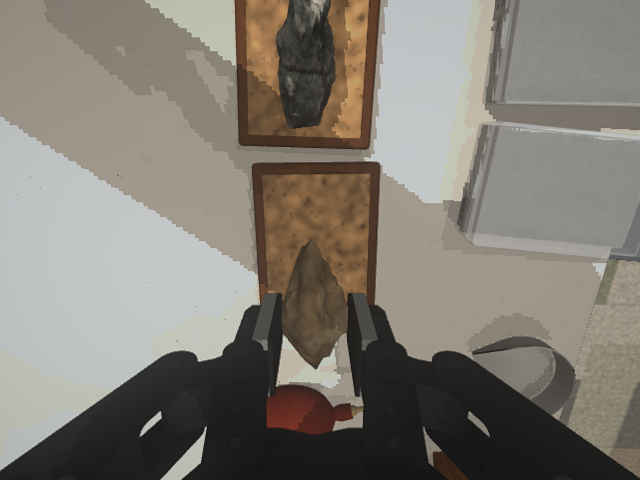

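```bash
python3 - <<'E'
from h import *
st=pickle.load(open('pics/w16.pkl','rb'))
c=pt('wrist',[(253,164),(380,163)],.013,st)*1000
print(c); d=c[1]-c[0]; yaw=np.arctan2(d[1],d[0]); print(np.degrees(yaw), c.mean(0)[:2]-51*np.array([-np.sin(yaw),np.cos(yaw)]))
for z in (.086,.092): q=pt('wrist',[(311,238),(317,369)],z,st)*1000;print(z,q,q.mean(0))
E
```

```text
[[ 611.8182999  -161.99217234   13.        ]
 [ 683.5805711  -157.90989483   13.        ]]
3.255825896859898 [ 650.59594505 -210.86871453]
0.086 [[ 646.34466876 -181.16978054   86.        ]
 [ 651.87798076 -242.59941725   86.        ]] [ 649.11132476 -211.88459889   86.        ]
0.092 [[ 646.31886759 -179.27019684   92.        ]
 [ 651.62165422 -238.14059057   92.        ]] [ 648.9702609 -208.7053937   92.       ]
```

>>> drive_tool --pt "0.1 0 -2.5 0 0 0 0" --pt "0 0 -2.2 0 0 0 0" --pt "0 0 -1.2 0 0 0 0" --pt "0 0 -0.6 0 0 0 0" --pt "0 0 -0.3 0 0 0 0" --pt "0 0 0 0 0 0 0" --pt "0 0 0 0 0 0 0"

```text
clock: 23.3
position: [0.6503, -0.2156, 0.0211]
ee_rot: [0.69, 0.724, 0.0, 0.001]
ft_force: [0.4, 0.8, 0.2]
finger_gap: 0.027
```

>>> drive_tool --pt "0 0 -0.1 0 0 0 0" --pt "0 0 0 0 0 0 0"

```text
clock: 23.5
position: [0.6501, -0.2154, 0.0196]
ee_rot: [0.69, 0.724, 0.0, 0.0]
ft_force: [-1.1, 0.6, 1.0]
finger_gap: 0.0269
```

>>> drive_tool --pt "0 0 -0.1 0 0 0 0" --pt "0 0 0 0 0 0 0"

```text
clock: 23.7
position: [0.6499, -0.2154, 0.0183]
ee_rot: [0.69, 0.724, -0.0, -0.0]
ft_force: [0.5, -0.0, 0.6]
finger_gap: 0.0267
```

>>> drive_tool --pt "0 0 -0.1 0 0 0 0" --pt "0 0 0 0 0 0 0"

```text
clock: 23.9
position: [0.65, -0.2154, 0.0177]
ee_rot: [0.69, 0.724, 0.0, 0.0]
ft_force: [-1.9, -0.0, 7.0]
finger_gap: 0.0272
```

>>> drive_tool --pt "0 0 0 0 0 0 0.45" --pt "0 0 0 0 0 0 0.6" --pt "0 0 0 0 0 0 0.8" --pt "0 0 0 0 0 0 1" --pt "0 0 0 0 0 0 1" --pt "0 0 2 0 0 0 1" --pt "0 0 4 0 0 0 1" --pt "0 0 5 0 0 0 1" --pt "0 0 5 0 0 0 1" --pt "0 0 4 0 0 0 1" --pt "0 0 0 0 0 0 1"

```text
clock: 25.0
position: [0.6524, -0.2164, 0.2239]
ee_rot: [0.69, 0.724, 0.002, 0.005]
ft_force: [0.0, 0.0, -0.0]
finger_gap: 0.0852
```

```bash
python3 look.py w17
```

```text
25.0 [ 0.65242455 -0.21638905  0.22386224] tool y yaw 2.75696551759961 [-4.07074300e-01  5.85443924e-01  1.19371769e+00  1.34323929e-05
  1.35254710e+00 -4.55176021e-01] [ 0.03278394  0.00883115 -0.03640622] 0.08523768333066756
```

View pics/w17.png

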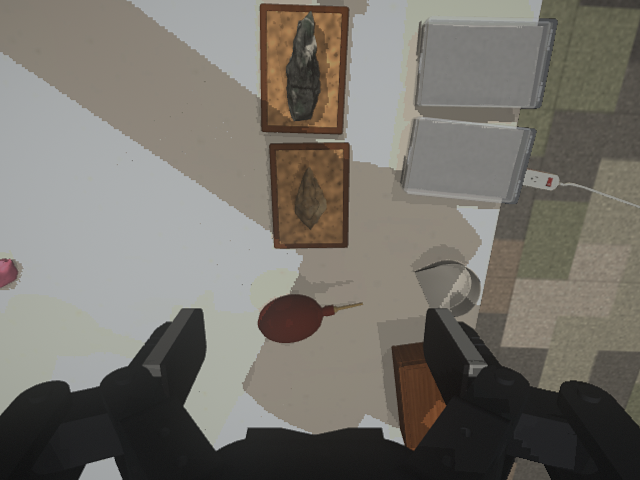

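>>> drive_tool --pt "-3.5 -2 1 0 0 0 1" --pt "-3.5 -3 1 0 0 0 1" --pt "-3.5 -3 0 0 0 0 1" --pt "-3.5 -3 0 0 0 0 1" --pt "-3.5 -3 0 0 0 0 1" --pt "-3.5 -3 0 0 0 0 1" --pt "-3.5 -3.5 0 0 0 0 1" --pt "-1 -3.5 0 0 0 0 1" --pt "0 -3.5 0 0 0 0 1" --pt "0 -3.5 0 0 0 0 1" --pt "0 0 0 0 0 0 1"

```text
clock: 26.15
position: [0.3939, -0.5288, 0.2353]
ee_rot: [0.691, 0.723, -0.0, -0.0]
ft_force: [0.5, 0.2, 0.1]
finger_gap: 0.0855
```

```bash
python3 - <<'E'
from fit import *
for n in ["scene","top"]: cv2.imwrite(f"pics/{n}9.png",arm.capture(n)[:,:,::-1])
a=cv2.imread('pics/scene9.png');b=cv2.imread('pics/top9.png')
cv2.imwrite('pics/c9.png',np.vstack([cv2.resize(a[190:310,230:530],(750,300)),cv2.resize(b[130:215,190:510],(750,200),interpolation=cv2.INTER_CUBIC)]))
E
```

```text
(no output)
```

View pics/c9.png

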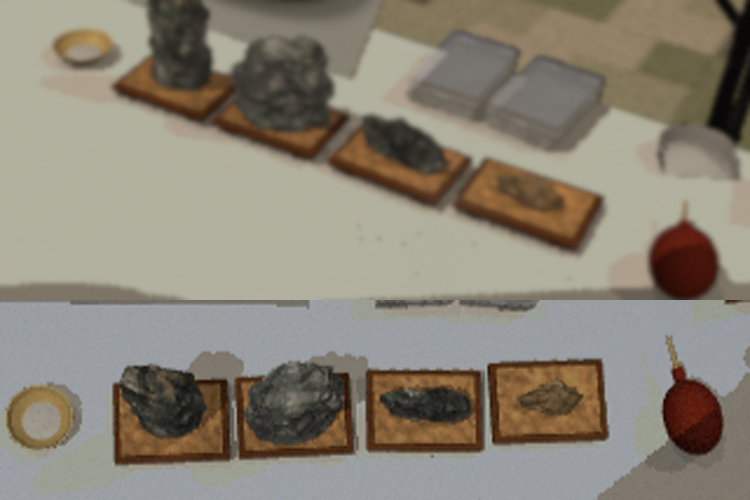

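```bash
python3 - <<'E'
from fit import *
im=cv2.imread('pics/top9.png'); hsv=cv2.cvtColor(im,cv2.COLOR_BGR2HSV)
# tall/rough/spur: low saturation & dark
t=np.where(hsv[...,1]<95,im.max(2),255).astype(np.uint8); im2=cv2.merge([t,t,t])
for nm,box,zs in (('tall',(236,154,281,192),(.055,.075)),('rough',(292,150,340,196),(.034,.054)),('spur',(348,162,396,186),(.02,.03))):
    for z in zs: print(nm,z);rect('top',im2,box,z,th=90)
x=im[150:200,225:455]
cv2.imwrite('pics/z9.png',cv2.resize(x,None,fx=3.4,fy=3.4,interpolation=cv2.INTER_CUBIC))
s=cv2.imread('pics/scene9.png')[185:260,265:400]
cv2.imwrite('pics/zs9.png',cv2.resize(s,None,fx=5.5,fy=5.5,interpolation=cv2.INTER_CUBIC))
i0=cv2.imread('pics/top0.png')
for nm,(x0,y0,x1,y1) in (('dish',(190,160,227,198)),('blower',(465,140,505,200))):
    print(nm,cv2.phaseCorrelate(np.float32(i0[y0:y1,x0:x1,2]),np.float32(im[y0:y1,x0:x1,2])))
E
```

```text
tall 0.055
[241 158  37  30 758] c [629.1 125.5] [59.9 72. ] yaw 1.4
tall 0.075
[241 158  37  30 758] c [622.9 123.4] [58.7 70.5] yaw 1.4
rough 0.034
[294 157  43  35 959] c [635.4  13.6] [72.  85.3] yaw 0.8
rough 0.054
[294 157  43  35 959] c [629.2  13.8] [70.5 83.6] yaw 0.8
spur 0.02
[352 167  39  15 409] c [ 642.3 -102. ] [30.  78.4] yaw 1.4
spur 0.03
[352 167  39  15 409] c [ 639.2 -100.8] [29.7 77.6] yaw 1.4
dish ((0.2178055829118719, -0.12968340519425325), 0.49385460659861563)
blower ((-0.009865542022581053, -0.0548891675245855), 0.6938824729124705)
```

View pics/z9.png

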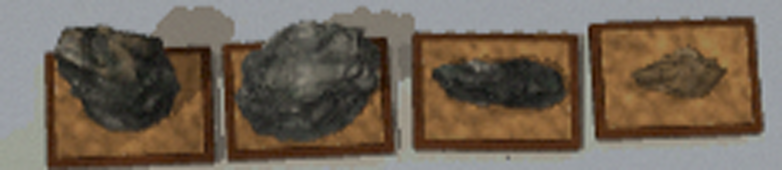

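View pics/zs9.png

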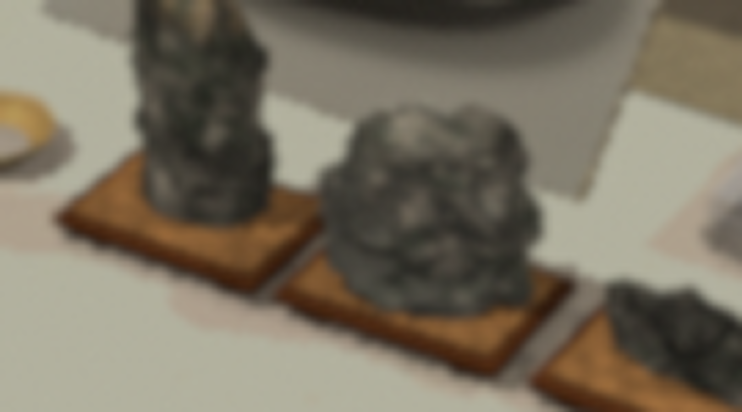

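```bash
python3 -c "
from workcell import arm
s=arm.state();print(s['clock'],s['ft_force']);print(arm.job_done())"
```

```text
26.25 [-0.01254526  1.35496355  0.59937393]
the job is handed in; nothing more can be done
None
```

All four stones are upright on their stands, and I handed the job in at about 26 s of the 106 s allowed. The dish was at the left end of the row, so I put stone_tall on stand_a, stone_rough on stand_b, stone_spur on stand_c and rock_brown on stand_d.

- **Centring:** In the last pictures every stone is within about 5 mm of its stand's centre. stone_rough and stone_tall are less certain because of parallax: depending on the height plane assumed, their centres shift by about 6 mm.
- **Long side:** stone_tall and stone_spur read within about 3° of the stand. rock_brown was placed within about 3°, but I did not measure it again after releasing it.
- **stone_rough's angle is the least certain:** its irregular outline gave two readings, -22° and -7°, while it was still on the table. I placed it between the two, so it should be 6 to 9° off the stand's long side, inside the 17° limit.
- **Dish and blower:** neither moved noticeably; comparing the first and last top pictures gave a shift of at most about 0.25 px.
- **Forces:** readings between moves stayed under 13 N.

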